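Load a slide plate under a sprung clamp

ROBOT

A 6-joint arm with a two-finger parallel gripper is mounted at the origin on the work surface. World frame = base frame: x ahead of the robot, y to its left, z up, the work surface at z = 0. Lengths are in m, angles in rad, forces in N, time in s.
With the tool pointing down it reaches from about 0.275 to 0.775 m from the base axis. Payload 14.6 kg.
Tool frame: the origin (TCP) lies at the very end of the fingers, on their centre line; the grasp point (between the pads) lies 19 mm behind it (arm.hold_point_z is the z of the grasp point in the tool frame, in m); z points along the fingers, y is the line along which they close (so a half turn about z gives the same grasp; the last joint's range is limited). The gripper opens to 85 mm and grips with 20 to 120 N. Pads are 22 mm wide; open, the fingers measure 114 mm over their backs; the gripper's body (76 mm by 85 mm) begins 54 mm behind the grasp point. The pads swing forward as they close: fully open they stand 13 mm farther back than shut.
Start: joints at [0.947, 0.263, -0.048, 1.259, 0, 1.415], TCP at [0.237, 0.468, 0.231] pointing down, gripper open.
Joint ranges: [-2.65, 2.65], [-0.89, 1.7], [-1.18, 1.37], [-2.13, 2.11], [-1.35, 1.29], [-3.14, 3.14]. Speed limits (rad/s): [1.89, 1.89, 2.57, 2.79, 3.14, 3.14].

INTERFACE

Orientations are given as a unit quaternion [w, x, y, z].
In Python, from station import arm gives the robot as it stands.
- The arm moves only by the tool apply_moves, never from a script. Its argument "plan" is a list that holds one entry, the list of rows, each a list of 4 numbers: the shift along the tool's x, y, z in m, then the turn about the tool's z in rad. In form: [[[dx, dy, dz, twist], ...]]. A call has exactly 8 rows; each row is the pose to reach, as a shift and turn from the pose commanded when the call began, along the tool's axes at that moment; what a row does not reach only later rows make up. A row lasts 1/8 s, in which the tool goes at most 62.5 mm and 10.7 degrees, less where a joint would pass 70% of its speed; a pose out of reach is approached as far as the arm can. A call with a gripper value outside its range is refused whole. "jaw" is the closure in counts, from 0 (fully open) to 255 (shut), set as the call begins (left out, the last holds). The fingers move at their own pace and stop on an object; "squeeze" is the grip in N (left out, the last holds). Time passes only in rows, so rows that repeat a pose let the fingers close, or fill a call up. It gives the time, the measured TCP pose, the force, the opening and the grip force at its end, in the units of the state.
- arm.get_state(): the state, without advancing time (a new reading comes with each control period).
- arm.read_camera(name): name is "side" or "top" or "wrist"; returns a dict with "image" (400x640x3 uint8, blue, green, red), "vertical_fov" (degrees; the focal length in pixels is half the picture's height over the tangent of half this angle, whatever the lens; pixels are square), "cx", "cy" (the principal point, pixels), "rvec" (rotation vector, rad) and "tvec" (3), from world to camera coordinates, as OpenCV has them. Camera axes: x right, y down, z forward; pixel columns grow to the right and rows downward; lengths in m; the calibration is good to about 2 mm. A picture is of the moment at which its call begins. There is no depth.
- arm.job_done(): hands the job in; it is judged then, once.
The state is a dict: "t": time; "joint_positions": joint angles; "joint_vel": joint speeds; "tau": joint torques, N m; "position": TCP position; "tcp_rot": TCP orientation; "wrist_force": force on the tool from outside, world axes, zero at the start; "torque": the same for the moment, N m; "finger_gap": finger opening in m; "grip_force": force on a finger pad.
Only numpy, scipy, OpenCV 4.12 (cv2) and the standard library are available. Lean on these libraries where they do the work, as an engineer would, in place of code of your own. Each camera call takes 0.05 s, during which the arm holds its last target. There are 200 camera calls.

TASK

Set the big square steel block on the clamp's flat tail pad so that its weight holds the sprung clamp open. Then slide the long plate with the upright fin, plain end first, straight in under the raised clamp foot until it is up against the end stop, lying flat on the bed. Leave the block on the pad and the clamp open, so that the setter can check the plate before letting the clamp down.

Things in the scene. Friction and masses are not known exactly. Their poses are not given: they have to be found in the camera images.
- fixture: Fixed steel fixture. Origin at table level straight below the clamp foot. Flat bed, no side rails, top 20 mm above the table, x -135 to 65, y -50 to 50 mm; narrower base on to y 200. Plates slide in along +x from the open -x end to a dark stop bar, face at x 45, top 36 mm up. Two cheeks (x -27 to 27, y 62 to 88, top 74 mm up) hold the clamp arm, which lies along y, foot over x 0, y 0.
- clamp (a joint): Clamp arm angle: 0 shut (foot 2 mm over the bed), 0.30 rad open (arm level, foot 25 mm over the bed). Pivot at fixture y 75, z 62 mm. Tail pad 60 x 60 mm, centre at fixture x 0, y 145: top 72 mm above the table when open; when shut it slopes up outward at 0.3 rad, centre 20 and outer edge 30 mm higher. Springs shut; 4 N down on the pad opens it fully: only the big block is heavy enough.
- block: The big plain square steel block, 45 x 45 mm, 55 mm tall, about 0.87 kg, standing on the table, a dark spot on its top. Origin: centre of its underside, z up. Near it stand a smaller square block (30 mm wide) and a round brass bush, neither wanted.
- plate: Flat aluminium plate, 130 (x) x 50 (y) x 10 mm, 0.25 kg, with an upright dark fin to hold: 36 long (x), 12 thick (y), centred at x -43, top 46 mm above the underside. Origin: centre of the underside, z up; plain end +x goes in first. Home: origin at fixture x -20, y 0, z 20 mm, x axes alike. The shorter plate with a round knob is not wanted.
Things that resemble listed ones, but are neither listed nor needed, are in the scene too. What is shaped like the plate but red or yellow is not meant.

How it is judged:
On the way, in this order (a step that is already met when the one before it is completed fails the run):
1. the block stands on the tail pad, let go, and its weight holds the clamp open (value of joint clamp above 0.25 rad and z of block in the frame of fixture between 0.06 and 0.085 m and y of block in the frame of fixture between 0.115 and 0.175 m and contact force between the fingers and block below 0.3 N), for 0.2 s.
2. the plate's plain end is in under the raised foot, up to the end stop (value of joint clamp above 0.2 rad and x of plate in the frame of fixture above -0.035 m and y of plate in the frame of fixture between -0.02 and 0.02 m and z of plate in the frame of fixture below 0.035 m), for 0.1 s.
At the end, for the whole second after the job is handed in: Clamp open (over 0.25 rad); block upright (10 deg) and still on the tail pad, within 30 mm of its centre each way; plate flat and still on the bed under the foot, within 15 mm of home against the stop, 20 mm sideways and 11 degrees of straight (value of joint clamp above 0.25 rad and z of block in the frame of fixture between 0.06 and 0.085 m and y of block in the frame of fixture between 0.115 and 0.175 m and x of block in the frame of fixture between -0.03 and 0.03 m and angle between block's own z axis and vertical below 0.17 rad and x of plate in the frame of fixture between -0.035 and -0.01 m and y of plate in the frame of fixture between -0.02 and 0.02 m and z of plate in the frame of fixture between 0.014 and 0.026 m and angle between the x axis of plate and the x axis of fixture, either way round below 0.2 rad and angle between plate's own z axis and vertical below 0.1 rad and linear speed of each of plate, block below 0.02 m/s); the robot touches nothing.
It also fails if it takes over 58 s, if anything falls off the work surface, if the arm or the gripper's body presses on something with over 40 N, if the wrist force passes 120 N, or if a joint passes its speed limit or range.

## Working session

There is one attempt and no reset: what is moved stays moved. The work goes in short steps, Python scripts to look and compute and a tool call to move; the robot and the scene stay as the last step left them, time stands still between calls to the robot, and variables do not carry over. Pictures are saved under pics/ and viewed, at most 10 in all, crops included, and the job is handed in when it is done.

Besides the shell and the picture viewer there is one more tool, called after "Request:" in YAML: its name, and indented under it one key for each argument. apply_moves: Moves the arm, as the interface text tells. Its arguments: {"type":"object","properties":{"plan":{"type":"array"},"jaw":{"type":"number"},"squeeze":{"type":"number"}},"required":["plan"]}

```bash
mkdir -p pics; cat > h.py <<'E'
import numpy as np,cv2
from station import arm
def cam(n,fn=None):
    c=arm.read_camera(n)
    if fn: cv2.imwrite('pics/'+fn,c['image'])
    f=200/np.tan(np.radians(c['vertical_fov'])/2)
    c['K']=np.array([[f,0,c['cx']],[0,f,c['cy']],[0,0,1.]]);c['R']=cv2.Rodrigues(np.array(c['rvec'],float))[0];c['t']=np.array(c['tvec'],float).ravel()
    return c
def back(c,u,v,z):
    d=c['R'].T@np.linalg.solve(c['K'],[u,v,1.]);o=-c['R'].T@c['t']
    return o+d*(z-o[2])/d[2]
def proj(c,P):
    return cv2.projectPoints(np.array(P,float).reshape(-1,3),np.array(c['rvec'],float),c['t'],c['K'],None)[0].reshape(-1,2)
E
python3 - <<'E'
from h import *
import pickle
for n in('top','side'):
    c=cam(n,n+'0.png');print(n,c['image'].shape,c['K'][0,0],c['cx'],c['cy'],-c['R'].T@c['t'])
    pickle.dump({k:c[k] for k in('K','R','t','rvec','image')},open(n+'0.pkl','wb'))
s=arm.get_state();print(s['t'],s['position'],s['tcp_rot'],s['finger_gap'])
E
```

```text
top (400, 640, 3) 365.52445155954797 318.03687186682794 200.27206023521418 [ 0.31794424 -0.1572907   1.05640095]
side (400, 640, 3) 496.9154248399388 326.2408874132156 200.5053207154603 [ 0.23808872 -1.06993661  0.8653787 ]
0.1 [0.23707395 0.46817055 0.23087583] [-1.77677693e-04  2.32268481e-01  9.72651605e-01 -4.20770657e-04] 0.08520561869846748
```

View pics/top0.png

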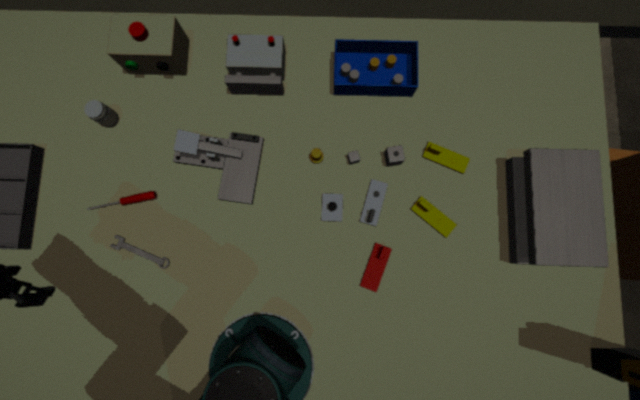

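View pics/side0.png

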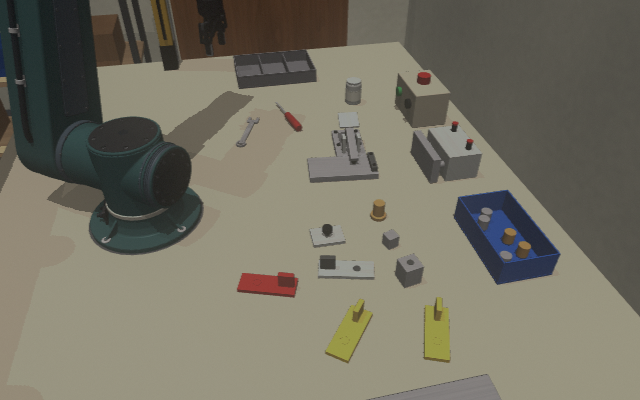

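Top view (up = world +x, left = +y): square blocks at (395,155), large with a dark spot, and (353,157), small; round brass bush at (316,155). Plates: aluminium with upright fin at (373,203), knob plate at (332,207), red at (376,267), yellow ones at (445,157) and (433,215). The fixture bed is at (240,168), its stop at (245,137) and the pad at (187,143). Block (395,155) and plate (373,203) fit the description; I'll confirm them in an enlarged crop.

```bash
python3 - <<'E'
import cv2,numpy as np
t=cv2.imread('pics/top0.png');s=cv2.imread('pics/side0.png')
a=cv2.resize(t[125:230,165:265],None,fx=4,fy=4,interpolation=cv2.INTER_CUBIC)
b=cv2.resize(t[130:235,320:415],None,fx=4,fy=4,interpolation=cv2.INTER_CUBIC)
for im,(x0,y0) in((a,(165,125)),(b,(320,130))):
    for k in range(0,100,10):
        cv2.putText(im,str(x0+k),(k*4,8),0,.3,(0,0,255));cv2.line(im,(k*4,8),(k*4,14),(0,0,255))
        cv2.putText(im,str(y0+k),(0,k*4+4),0,.3,(255,0,0))
cv2.imwrite('pics/crop1.png',np.hstack([a,b]))
a=cv2.resize(s[105:285,300:430],None,fx=3.3,fy=3.3,interpolation=cv2.INTER_CUBIC)
for k in range(0,180,10):
    cv2.putText(a,str(105+k),(0,int(k*3.3)+4),0,.3,(255,0,0))
    if k<130: cv2.putText(a,str(300+k),(int(k*3.3),8),0,.3,(0,0,255))
cv2.imwrite('pics/crop2.png',a)
E
```

```text
(no output)
```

View pics/crop1.png

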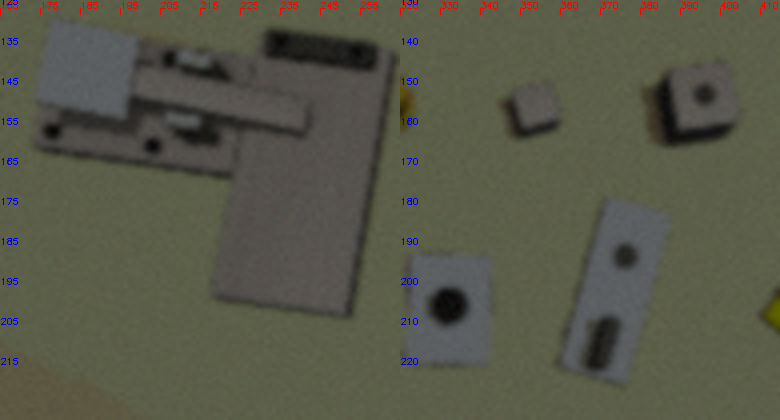

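View pics/crop2.png

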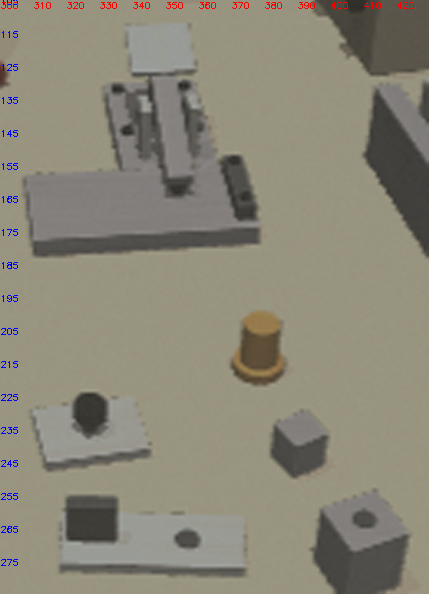

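Confirmed: crop 1 shows the large spotted block (spot ≈ (396,153)) beside the smaller plain block. It also shows the grey plate with its fin at its lower end (fin top ≈ (371,215)). In crop 2 the fin is upright and the block clearly the bigger of the two. The fixture's +x runs up the image, towards the stop.

```bash
cat > m.py <<'E'
from h import *
import pickle
from scipy.spatial.transform import Rotation as Ro
C=pickle.load(open('top0.pkl','rb'));S=pickle.load(open('side0.pkl','rb'))
def T(x,y,z,x0,y0,xo=0): return back(C,x0+(x-xo+.5)/4-.5,y0+(y+.5)/4-.5,z)
def fit(P,Q): # P model 2D -> Q world 2D
    P=np.array(P,float);Q=np.array(Q)[:,:2];p=P-P.mean(0);q=Q-Q.mean(0)
    a=np.arctan2((p[:,0]*q[:,1]-p[:,1]*q[:,0]).sum(),(p*q).sum());R=np.array([[np.cos(a),-np.sin(a)],[np.sin(a),np.cos(a)]])
    t=Q.mean(0)-R@P.mean(0);print('res mm',np.round((Q-(P@R.T+t))*1e3,1).tolist());return a,t
E
python3 - <<'E'
from m import *
f=lambda x,y,z:T(x,y,z,165,125)
a,t=fit([(-.135,.05),(-.135,-.05),(.065,-.05)],[f(213,297,.02),f(350,316,.02),f(392,52,.02)]);print('fixture',a,t)
g=lambda x,y,z:T(x,y,z,320,130,400)
b,p=fit([(.065,.025),(.065,-.025),(-.065,-.025),(-.065,.025)],[g(607,198,.01),g(668,213,.01),g(625,384,.01),g(560,367,.01)]);print('plate',b,p)
print('fin top',g(603,340,.046), 'pred',p+.043*-np.array([np.cos(b),np.sin(b)]))
print('block spot top',g(705,95,.055));c,q=fit([(-.0225,.0225),(.0225,.0225),(.0225,-.0225),(-.0225,-.0225)],[g(683,132,.055),g(673,75,.055),g(728,62,.055),g(737,120,.055)]);print('block',c,q)
def sp(x,y,z): return back(S,300+x/3.3-.35,105+y/3.3-.35,z)
print('side: block spot',sp(365,519,.055))
l=fit([(-.135,.05),(-.135,-.05),(.065,-.05)],[sp(25,177,.02),sp(34,241,.02),sp(259,229,.02)]);print('side fixture',l)
l=fit([(-.065,.025),(-.065,-.025),(.065,-.025),(.065,.025)],[sp(66,513,.01),sp(61,566,.01),sp(244,571,.01),sp(244,518,.01)]);print('side plate',l)
# pad
print('pad c', [f(x,y,z) for x,y,z in((48,22,.1),(140,38,.084),(128,120,.084),(38,100,.1))])
Rf=np.array([[np.cos(a),-np.sin(a)],[np.sin(a),np.cos(a)]]);print('pad pred',Rf@[0,.145]+t,'home',Rf@[-.02,0]+t)
s=arm.get_state();print(Ro.from_quat(s['tcp_rot'],scalar_first=True).as_matrix())
E
```

```text
res mm [[1.1, -0.5], [0.8, -0.3], [-1.9, 0.8]]
fixture -0.10638463178325765 [0.58565753 0.0798862 ]
res mm [[-1.9, -2.1], [0.3, 2.1], [1.4, 1.0], [0.2, -1.0]]
plate -0.24320608503420624 [ 0.46274328 -0.30388018]
fin top [ 0.42241981 -0.29074532  0.046     ] pred [ 0.42100873 -0.29352511]
block spot top [ 0.59649825 -0.35938     0.055     ]
res mm [[1.1, -1.8], [-1.9, -4.0], [-0.7, 1.4], [1.5, 4.4]]
block 0.20768268009807592 [ 0.59493754 -0.35955521]
side: block spot [ 0.59855763 -0.35979254  0.055     ]
res mm [[0.6, -1.7], [1.6, 1.0], [-2.2, 0.7]]
side fixture (np.float64(-0.12095440994119458), array([0.58848113, 0.07485216]))
res mm [[2.0, -0.5], [0.7, -0.8], [-2.3, 0.7], [-0.3, 0.6]]
side plate (np.float64(-0.2588398402617047), array([ 0.46528066, -0.30892416]))
pad c [array([0.63269635, 0.24561118, 0.1       ]), array([0.62823551, 0.18763817, 0.084     ]), array([0.56989479, 0.19153701, 0.084     ]), array([0.5779324 , 0.24782916, 0.1       ])]
pad pred [0.60105422 0.22406644] home [0.5657706  0.08200988]
[[-8.92102642e-01  4.51832473e-01 -5.41100509e-04]
 [ 4.51832772e-01  8.92102351e-01 -7.35988654e-04]
 [ 1.50173462e-04 -9.01064366e-04 -9.99999583e-01]]
```

Request:
apply_moves:
  plan:
    - [[-0.0475,-0.0394,0,0.08],[-0.095,-0.0788,0,0.16],[-0.1425,-0.1181,0,0.24],[-0.19,-0.1575,0,0.32],[-0.2375,-0.197,0,0.4],[-0.285,-0.236,0,0.48],[-0.3325,-0.2756,0,0.56],[-0.38,-0.315,0,0.64]]
  jaw: 0
  squeeze: 100

```text
t: 1.1
position: [0.4342, 0.0136, 0.2313]
tcp_rot: [0.0, 0.528, 0.849, 0.0]
wrist_force: [1.0, 0.7, 0.6]
finger_gap: 0.0852
grip_force: 0.0
```

```bash
cat > go.py <<'E'
# python3 go.py x y z yaw_of_tool_y -> tool-frame shift, twist
import sys
from h import *
from scipy.spatial.transform import Rotation as Ro
s=arm.get_state();M=Ro.from_quat(s['tcp_rot'],scalar_first=True).as_matrix()
x,y,z,w=map(float,sys.argv[1:5])
yw=np.arctan2(M[1,1],M[0,1])
tw=-(w-yw);tw=(tw+np.pi)%(2*np.pi)-np.pi
print('t',round(s['t'],2),'pos',np.round(s['position'],4),'yaw',round(yw,3),'j6',round(s['joint_positions'][5],2),'gap',round(s['finger_gap'],4),'F',np.round(s['wrist_force'],1))
print('shift',np.round(M.T@(np.array([x,y,z])-s['position']),4),'twist',round(tw,3))
E
python3 go.py 0.597 -0.360 0.15 0.208
```

```text
t 1.1 pos [0.4342 0.0136 0.2313] yaw 0.459 j6 0.95 gap 0.0852 F [1.  0.7 0.6]
shift [-0.407  -0.0196  0.0812] twist 0.251
```

Request:
apply_moves:
  plan:
    - [[-0.058,-0.003,0,0.04],[-0.116,-0.006,0.01,0.08],[-0.174,-0.008,0.02,0.12],[-0.232,-0.011,0.03,0.16],[-0.29,-0.014,0.04,0.2],[-0.348,-0.017,0.06,0.25],[-0.407,-0.02,0.081,0.25],[-0.407,-0.02,0.081,0.25]]

```text
t: 2.1
position: [0.5971, -0.3604, 0.1463]
tcp_rot: [-0.002, 0.629, 0.777, -0.0]
wrist_force: [-1.0, 0.8, 0.3]
finger_gap: 0.0855
grip_force: 0.0
```

```bash
python3 - <<'E'
from h import *
c=cam('wrist','w1.png')
print(proj(c,[[.597,-.36,.055]]), -c['R'].T@c['t'])
import pickle;pickle.dump({k:c[k] for k in('K','R','t','rvec')},open('w1.pkl','wb'))
E
python3 go.py 0.597 -0.360 0.03 0.208
```

```text
[[321.50795766 208.27293334]] [ 0.58387855 -0.29477459  0.28998759]
t 2.15 pos [ 0.597  -0.3587  0.148 ] yaw 0.21 j6 0.7 gap 0.0855 F [-0.4  0.6 -0. ]
shift [-0.0016 -0.      0.118 ] twist 0.002
```

View pics/w1.png

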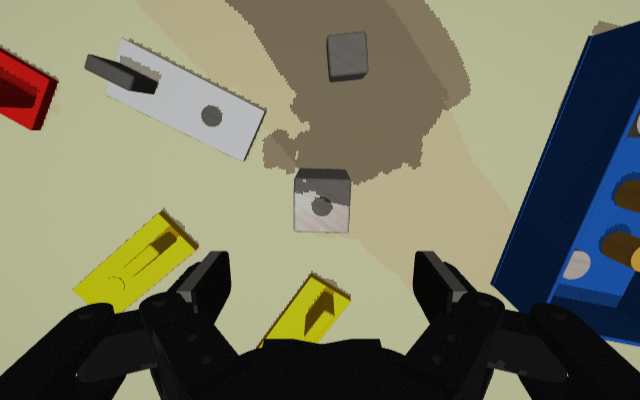

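The spot is at (322,206) against a predicted (321.5,208), and the block's edges line up with the fingers. I'll descend and grip.

Request:
apply_moves:
  plan:
    - [[0,0,0.03,0],[-0.001,0,0.06,0],[-0.001,0,0.09,0],[-0.001,0,0.115,0],[-0.001,0,0.13,0],[-0.001,0,0.133,0],[-0.001,0,0.133,0],[-0.001,0,0.133,0]]

```text
t: 3.15
position: [0.598, -0.3588, 0.0183]
tcp_rot: [0.001, 0.628, 0.778, 0.0]
wrist_force: [0.3, -0.3, -1.1]
finger_gap: 0.0852
grip_force: 0.0
```

Request:
apply_moves:
  plan:
    - [[0,0,0,0],[0,0,0,0],[0,0,0,0],[0,0,0,0],[0,0,0,0],[0,0,0,0],[0,0,0,0],[0,0,0,0]]
  jaw: 255
  squeeze: 100

```text
t: 4.15
position: [0.5977, -0.3588, 0.0179]
tcp_rot: [0.0, 0.628, 0.778, -0.0]
wrist_force: [-2.3, 0.3, 6.1]
finger_gap: 0.0435
grip_force: 104.0
```

Request:
apply_moves:
  plan:
    - [[0,0,-0.02,0],[0,0,-0.05,0],[0,0,-0.09,0],[0,0,-0.13,0],[0,0,-0.17,0],[0,0,-0.2,0],[0,0,-0.2,0],[0,0,-0.2,0]]

```text
t: 5.15
position: [0.5971, -0.3582, 0.2151]
tcp_rot: [-0.001, 0.628, 0.778, -0.0]
wrist_force: [0.8, 0.2, -9.7]
finger_gap: 0.0442
grip_force: 104.1
```

```bash
python3 go.py 0.603 0.222 0.20 -0.113
```

```text
t 5.15 pos [ 0.5971 -0.3582  0.2151] yaw 0.212 j6 0.7 gap 0.0442 F [ 0.8  0.2 -9.7]
shift [0.5659 0.1279 0.0161] twist 0.325
```

Request:
apply_moves:
  plan:
    - [[0.03,0.007,0,0],[0.08,0.018,0,0.04],[0.135,0.03,0,0.08],[0.19,0.043,0,0.12],[0.245,0.055,0,0.16],[0.3,0.068,0,0.2],[0.355,0.08,0,0.24],[0.4,0.09,0,0.28]]

```text
t: 6.15
position: [0.6003, 0.0536, 0.2154]
tcp_rot: [-0.001, 0.731, 0.682, -0.001]
wrist_force: [0.1, -0.5, -9.1]
finger_gap: 0.0438
grip_force: 103.5
```

```bash
python3 go.py 0.603 0.222 0.20 -0.113
```

```text
t 6.15 pos [0.6003 0.0536 0.2154] yaw -0.069 j6 1.59 gap 0.0438 F [ 0.1 -0.5 -9.1]
shift [ 0.1682 -0.0088  0.0154] twist 0.044
```

Request:
apply_moves:
  plan:
    - [[0.04,-0.002,0,0.01],[0.09,-0.004,0,0.02],[0.13,-0.006,0,0.03],[0.16,-0.008,0.01,0.044],[0.168,-0.009,0.02,0.044],[0.168,-0.009,0.035,0.044],[0.168,-0.009,0.045,0.044],[0.168,-0.009,0.045,0.044]]

```text
t: 7.15
position: [0.6032, 0.219, 0.171]
tcp_rot: [-0.001, 0.746, 0.666, -0.001]
wrist_force: [-0.7, 0.6, -9.0]
finger_gap: 0.0436
grip_force: 103.8
```

```bash
python3 go.py 0.603 0.222 0.12 -0.113; python3 - <<'E'
from h import *
c=cam('wrist')
a=-.113;R=np.array([[np.cos(a),-np.sin(a)],[np.sin(a),np.cos(a)]]);t=np.array([.587,.078])
im=c['image'].copy()
def d(P,col):
    W=[[*(R@p[:2]+t),p[2]] for p in P];uv=proj(c,W).round().astype(int);cv2.polylines(im,[uv.reshape(-1,1,2)],True,col,1)
d([(-.03,.1163,.083),(.03,.1163,.083),(.03,.1737,.101),(-.03,.1737,.101)],(0,255,0))
d([(-.135,.05,.02),(.065,.05,.02),(.065,-.05,.02),(-.135,-.05,.02)],(0,0,255))
cv2.imwrite('pics/w2.png',im)
E
```

```text
t 7.15 pos [0.6032 0.219  0.171 ] yaw -0.113 j6 1.9 gap 0.0436 F [-0.7  0.6 -9. ]
shift [ 0.003  -0.0004  0.051 ] twist 0.0
```

View pics/w2.png

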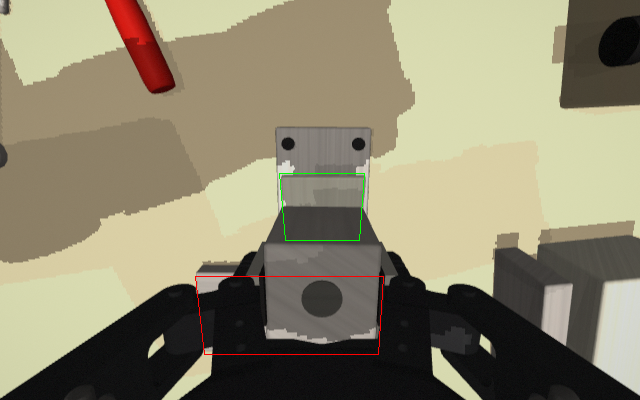

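Predicted pad outline (green) agrees with the pad's outer edge at row 176, columns 281–363, to about 2 mm. Lowering now.

Request:
apply_moves:
  plan:
    - [[0.001,0,0.02,0],[0.001,0,0.035,0],[0.001,0,0.045,0],[0.001,0,0.053,0],[0.001,0,0.061,0],[0.001,0,0.069,0],[0.001,0,0.076,0],[0.001,0,0.079,0]]

```text
t: 8.2
position: [0.604, 0.2207, 0.093]
tcp_rot: [-0.0, 0.746, 0.666, 0.0]
wrist_force: [1.3, 0.5, -6.3]
finger_gap: 0.0439
grip_force: 104.1
```

```bash
python3 go.py 0.603 0.222 0.09 -0.113; python3 - <<'E'
from h import *
c=cam('side');im=c['image'][70:200,290:420];cv2.imwrite('pics/s2.png',cv2.resize(im,None,fx=4,fy=4,interpolation=cv2.INTER_CUBIC))
E
```

```text
t 8.2 pos [0.604  0.2207 0.093 ] yaw -0.112 j6 1.91 gap 0.0439 F [ 1.3  0.5 -6.3]
shift [ 0.0011 -0.0011  0.003 ] twist 0.001
```

View pics/s2.png

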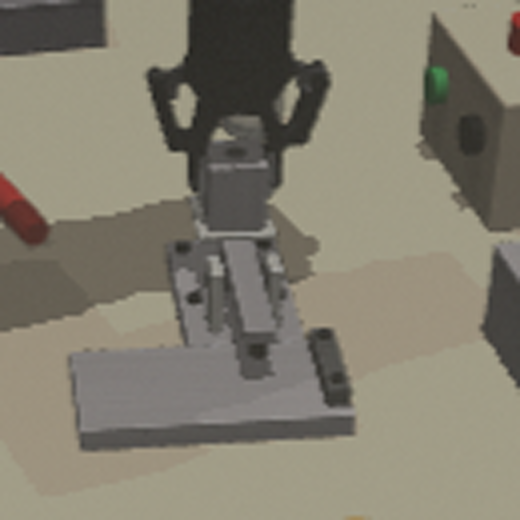

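The block is over the pad and the clamp foot has lifted; the wrist force shows about 3 N of support. I'll press 4 mm further and then release.

Request:
apply_moves:
  plan:
    - [[0,0,0.001,0],[0,0,0.002,0],[0,0,0.003,0],[0,0,0.004,0],[0,0,0.004,0],[0,0,0.004,0],[0,0,0.004,0],[0,0,0.004,0]]

```text
t: 9.25
position: [0.6041, 0.2209, 0.0905]
tcp_rot: [0.0, 0.746, 0.666, 0.001]
wrist_force: [-5.3, 2.3, 10.0]
finger_gap: 0.0438
grip_force: 106.4
```

Firmly seated: the block now pushes up with about 19 N. Releasing.

Request:
apply_moves:
  plan:
    - [[0,0,0,0],[0,0,0,0],[0,0,0,0],[0,0,0,0],[0,0,0,0],[0,0,0,0],[0,0,0,0],[0,0,0,0]]
  jaw: 0

```text
t: 10.25
position: [0.604, 0.2206, 0.0893]
tcp_rot: [-0.0, 0.746, 0.666, -0.0]
wrist_force: [0.9, 0.0, 0.7]
finger_gap: 0.0853
grip_force: 0.0
```

Request:
apply_moves:
  plan:
    - [[0,0,-0.02,0],[0,0,-0.05,0],[0,0,-0.09,0],[0,0,-0.13,0],[0,0,-0.15,0],[0,0,-0.15,0],[0,0,-0.15,0],[0,0,-0.15,0]]

```text
t: 11.25
position: [0.6036, 0.2205, 0.2381]
tcp_rot: [-0.0, 0.746, 0.666, -0.001]
wrist_force: [-0.2, -0.3, -0.4]
finger_gap: 0.0853
grip_force: 0.0
```

```bash
python3 go.py 0.422 -0.294 0.20 1.32; python3 - <<'E'
from h import *
c=cam('wrist','w3.png')
a=-.113;R=np.array([[np.cos(a),-np.sin(a)],[np.sin(a),np.cos(a)]]);t=np.array([.587,.078])
print('block top pred',proj(c,[[*(R@[0,.145]+t),.127]]))
s=cam('side');a=cv2.resize(s['image'][90:190,290:420],None,fx=3,fy=3,interpolation=cv2.INTER_CUBIC)
b=c['image'][100:400,120:520];cv2.imwrite('pics/s3.png',np.hstack([a,b]))
E
```

```text
t 11.25 pos [0.6036 0.2205 0.2381] yaw -0.112 j6 1.91 gap 0.0853 F [-0.2 -0.3 -0.4]
shift [-0.5316 -0.1228  0.0386] twist -1.432
block top pred [[321.44481108 200.33093747]]
```

View pics/s3.png

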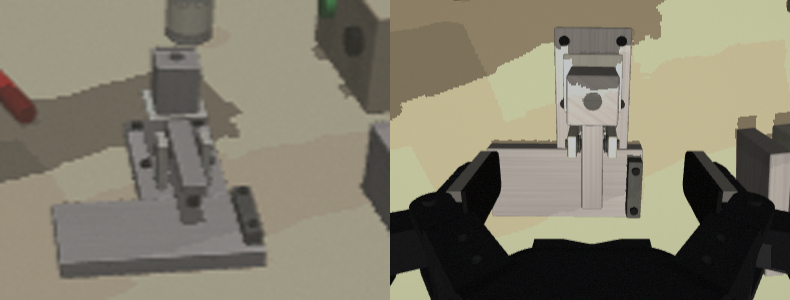

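Block standing on the pad, spot seen at (323,201) against a predicted (321,200), and the foot is raised. Now refining the plate and fixture poses from the wrist pictures: plate corners in w1 at (121,38), (266,110), (245,160), (106,93); bed corners in w3 at (222,251) and (372,317).

```bash
python3 - <<'E'
from m import *
W=pickle.load(open('w1.pkl','rb'))
b,p=fit([(.065,.025),(.065,-.025),(-.065,-.025),(-.065,.025)],[back(W,u,v,.01) for u,v in((266,110),(245,160),(106,93),(121,38))]);print('plate',b,p,'fin',p-.043*np.array([np.cos(b),np.sin(b)]))
c=cam('wrist')
a,t=fit([(.065,-.05),(-.135,.05)],[back(c,372,317,.02),back(c,222,251,.02)]);print('fixture',a,t)
E
```

```text
res mm [[-0.1, -0.8], [0.4, 0.6], [0.5, 1.2], [-0.7, -1.0]]
plate -0.24535485862628634 [ 0.46438289 -0.30285704] fin [ 0.42267069 -0.29241232]
res mm [[-2.1, 1.3], [2.1, -1.3]]
fixture -0.1076648154345383 [0.59313853 0.07920472]
```

Request:
apply_moves:
  plan:
    - [[-0.03,-0.006,0,-0.05],[-0.08,-0.018,0,-0.17],[-0.13,-0.03,0,-0.33],[-0.18,-0.042,0,-0.5],[-0.23,-0.054,0,-0.67],[-0.28,-0.066,0,-0.84],[-0.33,-0.077,0,-1.01],[-0.38,-0.089,0,-1.18]]

```text
t: 12.4
position: [0.4723, -0.1485, 0.2392]
tcp_rot: [0.0, 0.246, 0.969, -0.0]
wrist_force: [0.6, -1.0, -0.7]
finger_gap: 0.0856
grip_force: 0.0
```

```bash
python3 go.py 0.422 -0.294 0.16 1.32
```

```text
t 12.4 pos [ 0.4723 -0.1485  0.2392] yaw 1.074 j6 0.03 gap 0.0856 F [ 0.6 -1.  -0.7]
shift [-0.0252 -0.1519  0.0792] twist -0.246
```

Request:
apply_moves:
  plan:
    - [[-0.006,-0.04,0.01,-0.06],[-0.014,-0.08,0.02,-0.12],[-0.02,-0.12,0.04,-0.18],[-0.024,-0.145,0.06,-0.24],[-0.024,-0.15,0.08,-0.25],[-0.024,-0.15,0.1,-0.25],[-0.024,-0.15,0.12,-0.25],[-0.024,-0.15,0.14,-0.25]]
  jaw: 100

```text
t: 13.4
position: [0.4217, -0.29, 0.0985]
tcp_rot: [-0.0, 0.126, 0.992, 0.0]
wrist_force: [0.3, 0.0, -0.5]
finger_gap: 0.0519
grip_force: 0.0
```

```bash
python3 go.py 0.4227 -0.2925 0.016 1.325
```

```text
t 13.4 pos [ 0.4217 -0.29    0.0985] yaw 1.318 j6 -0.51 gap 0.0519 F [ 0.3  0.  -0.5]
shift [-0.0016 -0.0022  0.0825] twist -0.007
```

Request:
apply_moves:
  plan:
    - [[-0.001,-0.002,0.02,-0.007],[-0.001,-0.002,0.045,-0.007],[-0.001,-0.002,0.065,-0.007],[-0.001,-0.002,0.078,-0.007],[-0.001,-0.002,0.082,-0.007],[-0.001,-0.002,0.082,-0.007],[-0.001,-0.002,0.082,-0.007],[-0.001,-0.002,0.082,-0.007]]

```text
t: 14.4
position: [0.4225, -0.2924, 0.0177]
tcp_rot: [0.0, 0.123, 0.992, -0.0]
wrist_force: [0.1, -1.0, 1.0]
finger_gap: 0.0522
grip_force: 0.0
```

Request:
apply_moves:
  plan:
    - [[0,0,0,0],[0,0,0,0],[0,0,0,0],[0,0,0,0],[0,0,0,0],[0,0,0,0],[0,0,0,0],[0,0,0,0]]
  jaw: 255
  squeeze: 100

```text
t: 15.4
position: [0.4225, -0.2926, 0.0177]
tcp_rot: [0.0, 0.123, 0.992, -0.0]
wrist_force: [-2.0, -0.9, 4.4]
finger_gap: 0.0102
grip_force: 98.1
```

Request:
apply_moves:
  plan:
    - [[0,0,-0.01,0],[0,0,-0.03,0],[0,0,-0.06,0],[0,0,-0.09,0],[0,0,-0.11,0],[0,0,-0.12,0],[0,0,-0.12,0],[0,0,-0.12,0]]

```text
t: 16.4
position: [0.4219, -0.2919, 0.1365]
tcp_rot: [-0.001, 0.123, 0.992, 0.0]
wrist_force: [-0.3, 0.0, -3.4]
finger_gap: 0.0105
grip_force: 97.4
```

```bash
python3 - <<'E'
from h import *
a=-.11;R=np.array([[np.cos(a),-np.sin(a)],[np.sin(a),np.cos(a)]]);t=np.array([.588,.079])
for x in(-.063,-.185,-.24): print(x,R@[x,0]+t)
E
python3 go.py 0.344 0.104 0.13 1.461
```

```text
-0.063 [0.52538077 0.08591603]
-0.185 [0.40411812 0.09930899]
-0.24 [0.34945054 0.10534679]
t 16.4 pos [ 0.4219 -0.2919  0.1365] yaw 1.325 j6 -0.52 gap 0.0105 F [-0.3  0.  -3.4]
shift [0.1719 0.365  0.0069] twist -0.136
```

Request:
apply_moves:
  plan:
    - [[0.01,0.04,0,-0.01],[0.025,0.095,0,-0.03],[0.038,0.15,0,-0.05],[0.052,0.205,0,-0.07],[0.066,0.26,0,-0.09],[0.08,0.315,0,-0.11],[0.091,0.36,0,-0.13],[0.0955,0.377,0,-0.136]]

```text
t: 17.4
position: [0.4206, 0.0989, 0.1366]
tcp_rot: [-0.001, 0.053, 0.999, 0.0]
wrist_force: [-0.9, -0.4, -4.4]
finger_gap: 0.0104
grip_force: 98.1
```

Request:
apply_moves:
  plan:
    - [[0,0,0.01,0],[0,0,0.03,0],[0,0,0.05,0],[0,0,0.06,0],[0,0,0.065,0],[0,0,0.065,0],[0,0,0.065,0],[0,0,0.065,0]]

```text
t: 18.4
position: [0.4216, 0.0967, 0.0726]
tcp_rot: [0.0, 0.055, 0.998, 0.0]
wrist_force: [-0.4, -0.3, -3.2]
finger_gap: 0.0106
grip_force: 98.0
```

```bash
python3 go.py 0.421 0.0974 0.039 1.461; python3 - <<'E'
from h import *
c=cam('wrist','w4.png')
t=cam('top','top4.png')
cv2.imwrite('pics/v4.png',np.hstack([cv2.resize(c['image'],(480,300)),cv2.resize(t['image'][125:225,165:265],(300,300),interpolation=cv2.INTER_CUBIC)]))
E
```

```text
t 18.4 pos [0.4216 0.0967 0.0726] yaw 1.461 j6 0.15 gap 0.0106 F [-0.4 -0.3 -3.2]
shift [0.0007 0.0006 0.0336] twist 0.0
```

View pics/v4.png

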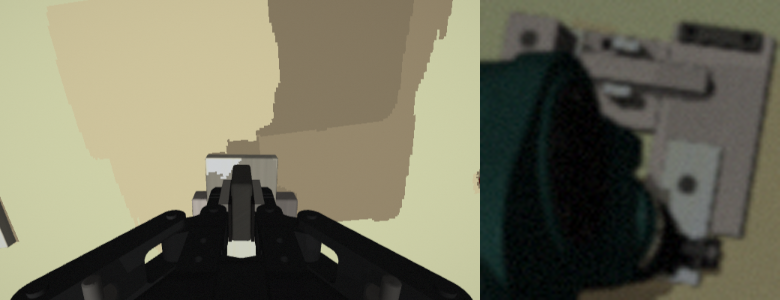

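Plate is parallel to the bed, centred to about 2 mm, its front just short of the clamp arm and the foot raised. Lowering onto the bed.

Request:
apply_moves:
  plan:
    - [[0,0,0.01,0],[0,0,0.02,0],[0,0,0.027,0],[0,0,0.031,0],[0,0,0.033,0],[0,0,0.034,0],[0,0,0.034,0],[0,0,0.034,0]]

```text
t: 19.5
position: [0.4215, 0.0967, 0.0384]
tcp_rot: [0.0, 0.055, 0.998, 0.0]
wrist_force: [0.2, 0.3, -2.7]
finger_gap: 0.0102
grip_force: 98.0
```

Request:
apply_moves:
  plan:
    - [[-0.008,0,0,0],[-0.02,0,0,0],[-0.034,0,0,0],[-0.048,0,0,0],[-0.062,0,0,0],[-0.076,0,0,0],[-0.086,0,0,0],[-0.09,0,0,0]]

```text
t: 20.5
position: [0.5114, 0.0867, 0.0382]
tcp_rot: [-0.0, 0.055, 0.998, -0.0]
wrist_force: [-0.3, 1.0, -2.9]
finger_gap: 0.0104
grip_force: 98.0
```

Request:
apply_moves:
  plan:
    - [[-0.002,0,0,0],[-0.004,0,0,0],[-0.006,0,0,0],[-0.008,0,0,0],[-0.009,0,0,0],[-0.01,0,0,0],[-0.011,0,0,0],[-0.011,0,0,0]]

```text
t: 21.5
position: [0.5218, 0.0856, 0.0383]
tcp_rot: [0.0, 0.055, 0.998, -0.0]
wrist_force: [0.2, -0.1, -2.8]
finger_gap: 0.0105
grip_force: 98.0
```

Not in contact yet; creeping on to the stop.

Request:
apply_moves:
  plan:
    - [[-0.001,0,0,0],[-0.002,0,0,0],[-0.003,0,0,0],[-0.004,0,0,0],[-0.004,0,0,0],[-0.004,0,0,0],[-0.004,0,0,0],[-0.004,0,0,0]]

```text
t: 22.5
position: [0.5248, 0.0853, 0.038]
tcp_rot: [-0.001, 0.055, 0.998, 0.0]
wrist_force: [-5.9, 0.6, -1.7]
finger_gap: 0.0104
grip_force: 98.2
```

Contact with the stop: −6 N at x 0.525, where 0.5254 was predicted. Easing off 0.5 mm, setting down, releasing.

Request:
apply_moves:
  plan:
    - [[0.0005,0,0.0005,0],[0.0005,0,0.001,0],[0.0005,0,0.001,0],[0.0005,0,0.001,0],[0.0005,0,0.001,0],[0.0005,0,0.001,0],[0.0005,0,0.001,0],[0.0005,0,0.001,0]]

```text
t: 23.5
position: [0.5247, 0.0853, 0.0376]
tcp_rot: [-0.0, 0.055, 0.998, 0.0]
wrist_force: [-8.2, 1.0, 9.1]
finger_gap: 0.0103
grip_force: 100.1
```

Request:
apply_moves:
  plan:
    - [[0,0,0,0],[0,0,0,0],[0,0,0,0],[0,0,0,0],[0,0,0,0],[0,0,0,0],[0,0,0,0],[0,0,0,0]]
  jaw: 110

```text
t: 24.5
position: [0.5252, 0.0852, 0.0373]
tcp_rot: [-0.0, 0.055, 0.998, 0.0]
wrist_force: [-0.7, -0.0, 0.5]
finger_gap: 0.0486
grip_force: 0.0
```

Request:
apply_moves:
  plan:
    - [[0,0,-0.01,0],[0,0,-0.03,0],[0,0,-0.06,0],[0.01,0,-0.09,0],[0.03,0,-0.12,0],[0.06,0,-0.15,0],[0.09,0,-0.16,0],[0.1,0,-0.16,0]]

```text
t: 25.5
position: [0.4251, 0.0964, 0.1986]
tcp_rot: [0.001, 0.055, 0.999, 0.0]
wrist_force: [1.1, 0.7, 0.2]
finger_gap: 0.0485
grip_force: 0.0
```

```bash
python3 - <<'E'
from h import *
s=cam('side');w=cam('wrist')
cv2.imwrite('pics/v5.png',np.hstack([cv2.resize(s['image'][90:190,290:410],(360,300),interpolation=cv2.INTER_CUBIC),cv2.resize(w['image'],(440,300))]))
E
```

```text
(no output)
```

View pics/v5.png

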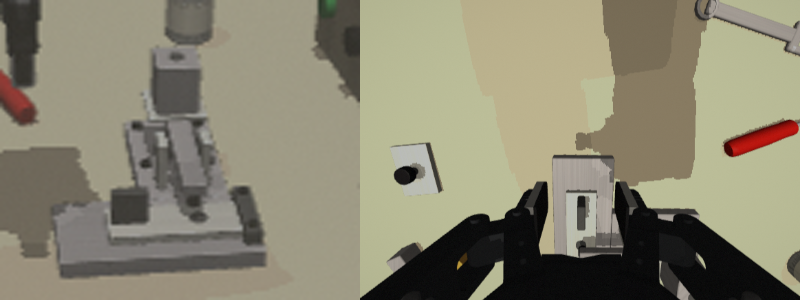

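The plate lies flat, straight and against the stop under the raised foot. The block is still on the pad and the robot is clear.

```bash
python3 -c "
from station import arm
print(arm.job_done())"
```

```text
the job is handed in; nothing more can be done
None
```

The job is handed in, verdict not shown: the block stands on the tail pad holding the clamp open, and the plate lies flat under the raised foot, against the stop, with the arm clear.

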